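# Seat a turning mirror in a three-point clamp mount

### The job

Stand the small 45-degree mirror upright on the mount's base plate, centred between the jaw and the two stop pins with its reflecting side toward the jaw, and let go of it. Then push the jaw forward by its tab until its sprung nose has slid the mirror squarely against both pins and holds it there on its own with about 5 newtons (3 to 8), so that it cannot rock; never let the jaw press the mirror with more than 14 newtons. Do not tip the mirror over, and leave the petri dish, the largest test weight and the mouse where they are.

Things in the scene. Friction and masses are not known exactly. Their poses are not given: they have to be found in the camera images.
- mirror: the optic: grey-painted metal 45-degree turning mirror, 32 mm along its x, 46 mm along its y, 46 mm tall, 0.13 to 0.21 kg, loose on the bench. The lowest 18 mm is a solid block; above it two upright cheeks (outer faces at y = +23 and -23 mm, good to grip) and a back wall at +x hold a sloping glass mirror that looks to -x and up. Origin: centre of the underside; z up
- mirror_front (a point): centre of the mirror's base-block front face (reflecting side), at x = -16 mm, z = 9 mm in the mirror's frame: where the nose of the jaw is to press
- mount: the mount, fixed to the bench: a steel plate 180 mm along its x, 90 mm along its y, 14 mm thick, whose flat top carries the mirror. Origin: centre of the underside; z up; +x is the direction in which the jaw closes. The seated mirror stands square on the plate, its x along the mount's x, y = 0, its back face touching both pins
- set_down (a point): point on the plate's top at mount x = 8 mm, y = 0: a mirror whose underside is centred here is clear (12 mm or so) of the pins and of the open jaw
- stop_pins (a point): mid-setting of the stop, 9 mm above the plate: at the mount's +x end a cross bar (64 mm along y, 22 mm tall) carries two slippery ball-ended pins pointing to -x, at y = +15 and -15 mm. This point is at mount x = 45 mm, y = 0, but the real pin tips lie anywhere from 7 mm short of it to 7 mm beyond: it differs every time, is not reported and stays firm
- jaw: dark metal jaw sliding on the plate along the mount's x, y = 0, travel 55 mm; it takes about 9 N to slide and stays where left. Origin: foot of the rear (-x) face of its push tab, at plate-top height, starting at mount x = -72 to -66 mm; axes as the mount's. Tab: upright, 34 mm wide (y), 8 mm thick, 46 mm tall; in front of it a block 34 mm wide, 30 mm long, 22 mm tall
- jaw_tab (a point): the place to push: centre of the rear (-x) face of the jaw's tab, 34 mm above the plate top; push along the mount's +x
- nose_tip (a point): tip of the jaw's slippery white sprung nose (10 mm thick) when free, 50 mm ahead of the jaw's origin, 9 mm above the plate; the point moves with the jaw, not with the spring. Spring: 1.5 N preload, 3 N per mm, bottoms after 3.5 mm (12 N), then very stiff. A push on the tab is about 9 N more than what the mirror feels; push gone, the jaw stays and the nose keeps its force
- petri_0: bystander: flat round covered petri dish, 60 mm across, 16 mm tall; origin at the centre of its underside
- weight_0: bystander: the largest of three knobbed steel test weights, 26 mm across, 36 mm tall; origin at the centre of its underside
- mouse: bystander: black computer mouse, 104 x 60 x 33 mm; origin at the centre of its underside
Not all that is in view belongs to the job. What is shaped like the mirror but yellow is not meant. Leave any yellow look-alike of the mount alone.

How it is judged (in metres and radians):
On the way, in this order (a step that is already met when the one before it is completed fails the run):
1. the mirror stands on the mount's plate between jaw and pins, reflecting side to the jaw, let go (z of mirror in the frame of mount between 0.011 and 0.017 m and y of mirror in the frame of mount between -0.012 and 0.012 m and x of mirror in the frame of mount between -0.01 and 0.045 m and x of mirror_front in the frame of mount below 0.026 m and angle between mirror's own z axis and vertical below 0.06 rad and contact force between the fingers and mirror below 0.1 N), for 0.1 s.
2. the jaw's nose presses on the mirror with at least 3 N (contact force between jaw and mirror above 3 N), for 0.1 s.
At the end, for the whole second after the job is handed in: the mirror stands flat on the mount's plate (height within 2 mm, tilt under 1.1 degrees), reflecting side to the jaw, square to the mount within 1.1 degrees and within 8 mm of its centre line, at rest against the pins, and the jaw by itself presses on it with 3 to 8 N (contact force between jaw and mirror between 3 and 8 N and angle between the x axis of mirror and the x axis of mount, either way round below 0.02 rad and angle between mirror's own z axis and vertical below 0.02 rad and z of mirror in the frame of mount between 0.012 and 0.016 m and y of mirror in the frame of mount between -0.008 and 0.008 m and x of mirror_front in the frame of mount between 0.003 and 0.026 m and linear speed of mirror below 0.01 m/s); the robot touches nothing.
It fails at once if the jaw presses the mirror with more than 14 N (contact force between jaw and mirror above 14 N).
It fails at once if the mirror is tipped over (angle between mirror's own z axis and vertical above 0.8 rad).
It fails at once if the petri dish is moved by more than 3 cm (distance of petri_0 from where it was at the start of the episode above 0.03 m).
It fails at once if the largest weight is moved by more than 3 cm (distance of weight_0 from where it was at the start of the episode above 0.03 m).
It fails at once if the mouse is moved by more than 3 cm (distance of mouse from where it was at the start of the episode above 0.03 m).
It also fails if it takes over 58 s, if anything falls off the work surface, if the arm or the gripper's body presses on something with over 40 N, if the wrist force passes 120 N, or if a joint passes its speed limit or range.

### The arm

A 6-joint arm with a two-finger parallel gripper is mounted at the origin on a cart in front of the work surface, level with it; the furniture and walls round the work are solid. World frame = base frame: x ahead of the robot, y to its left, z up, the work surface at z = 0. Lengths are in mm, angles in rad, forces in N, time in s.
With the tool pointing down it reaches from about 300 to 775 mm from the base axis. Payload 14.6 kg.
Tool frame: the origin (TCP) lies on the centre line of the jaws, within the pads' length; the fingertips stand 19 mm ahead of it and the grasp point (between the pads) is the TCP (bot.tip_reach is the distance from the TCP to the fingertips, in mm); y points along the fingers, x is the direction in which the jaws open and shut, and the axes are right-handed (so a half turn about y gives the same grasp; the last joint's range is limited). The gripper opens to 85 mm and grips with 20 to 120 N. Pads are 22 mm wide; open, the fingers measure 114 mm over their backs; the gripper's body (76 mm by 85 mm) begins 54 mm behind the grasp point. The pads swing forward as they close: fully open they stand 13 mm farther back than shut.
Start: joints at [1.038, 0.3, 1.521, -0, 1.321, -0.067], TCP at [247.022, 491.396, 250.281] pointing down, gripper open.
Joint ranges: [-3.03, 3.03], [-0.79, 2.21], [0.23, 2.52], [-1.04, 4.18], [0, 3.07], [-2.55, 2.55]. Speed limits (rad/s): [2.22, 2.22, 2.57, 3.14, 3.14, 3.14].

### API

Orientations are given as a unit quaternion [w, x, y, z].
In Python, from rig import bot gives the robot as it stands. Calls block until the motion is done:
- bot.move_to(position, orientation): joint-space move of the TCP to a pose.
- bot.servo_line(position, attitude=None, speed=150, until_force=None): straight line of the TCP; attitude=None keeps the orientation; speed is the mean speed in mm/s. With until_force (N) it stops when the force on the tool has changed by that much, and returns True; else False.
- bot.move_joints(angles): joint-space move.
- bot.move_gripper(opening, grip_force=None): finger opening in mm; grip_force is the grip in N (None keeps the last); returns when the fingers have stopped.
- bot.dwell(seconds).
- bot.ik(position, orientation): joint angles nearest the present ones, or None.
- bot.read_state(): the state.
- bot.read_camera(name): name is "scene" or "top" or "wrist"; returns a dict with "image" (480x640x3 uint8, blue, green, red), "depth" (480x640 float32, mm along the optical axis (not along the pixel's ray), 0 where there is no reading), "fovy" (degrees; the focal length in pixels is half the picture's height over the tangent of half this angle, whatever the lens; pixels are square), "cx", "cy" (the principal point, pixels), "eye" and "attitude" of the camera in the world; the wrist camera has in their place "mount" (4x4, takes a point from camera to tool coordinates, whose origin is the TCP and whose axes are the tool frame's). Camera axes: x right, y down, z forward; pixel columns grow to the right and rows downward; lengths in mm; the calibration is good to about 2 mm. The wrist camera is an equidistant fisheye: a pixel r from the principal point sees the ray r / f radians off the axis. A picture is of the moment at which its call begins: read the wrist's pose just before it.
A pose or a line that the arm cannot do raises bot.MotionError and nothing moves.
- bot.finish_job(): hands the job in, once; it reports no verdict.
The state is a dict: "clock": time; "joint_positions": joint angles; "qvel": joint speeds; "effort": joint torques, N m; "ee_pos": TCP position; "tool_rot": TCP orientation; "ft_force": force on the tool from outside, world axes, zero at the start; "moment": the same for the moment, N m; "grip_width": finger opening in mm.
Only numpy, scipy, OpenCV 4.12 (cv2) and the standard library are available. Lean on these libraries where they do the work, as an engineer would, in place of code of your own. Each camera call takes 0.05 s, during which the arm holds its last target.

## Working session

There is one attempt and no reset: what is moved stays moved. The work goes in short steps, each a Python script; the robot and the scene stay as the last script left them, time stands still between calls to the robot, and variables do not carry over. Pictures are saved under pics/ and viewed, and the job is handed in when it is done.

```bash
ls; mkdir -p pics; python3 - <<'E'
from rig import bot
import cv2,numpy as np
print(bot.read_state(), bot.tip_reach)
for n in ["scene","top","wrist"]:
    c=bot.read_camera(n); cv2.imwrite(f"pics/{n}0.png",c["image"])
    np.savez(f"{n}0.npz",**c)
    print(n,{k:v for k,v in c.items() if k not in("image","depth")}, (c["depth"]>0).mean())
E
```

```text
pics
{'clock': 0.0, 'joint_positions': array([ 1.03841050e+00,  3.00527753e-01,  1.52161248e+00,  2.09638449e-05,
        1.32067639e+00, -6.65996966e-02]), 'qvel': array([-2.16352122e-05, -2.90777673e-04,  6.21353285e-04, -9.81585656e-04,
       -1.05751138e-03,  3.36780717e-04]), 'effort': array([-2.30860380e-03, -5.43527520e+01, -3.61775529e+01, -2.12720847e-04,
        4.32894085e-03,  4.37043332e-05]), 'ee_pos': array([246.90747732, 491.22224073, 249.67693431]), 'tool_rot': array([-0.60170321,  0.6020947 ,  0.37071702, -0.37148903]), 'ft_force': array([0.83672055, 0.33612017, 0.28686937]), 'moment': array([ 0.04226617,  0.0198216 , -0.04665185]), 'grip_width': 85.50825185061214} 19.0
scene {'fovy': 48.7421025070267, 'cx': 319.6350777550017, 'cy': 231.60850495748545, 'eye': array([  37.32432763, -911.00546649,  743.10141135]), 'attitude': array([-0.45200306,  0.85372173, -0.22269109,  0.1313816 ])} 0.9961197916666666
top {'fovy': 47.040315941572466, 'cx': 307.97280499285847, 'cy': 236.61694556577888, 'eye': array([ 420.05975423,  -62.36399463, 1295.56786231]), 'attitude': array([-0.04023388,  0.71270274, -0.69951409,  0.03340755])} 0.9960872395833333
wrist {'fovy': 65.70646984690485, 'cx': 323.6712206631753, 'cy': 235.82632238300928, 'mount': array([[ 9.99999831e-01, -3.02618125e-04,  4.97222740e-04,
        -8.26286574e-01],
       [-5.59926008e-04, -2.66727929e-01,  9.63771705e-01,
        -1.23730955e+02],
       [-1.59031595e-04, -9.63771820e-01, -2.66728053e-01,
         6.77080977e+01],
       [ 0.00000000e+00,  0.00000000e+00,  0.00000000e+00,
         1.00000000e+00]])} 0.9808723958333333
```

View pics/scene0.png

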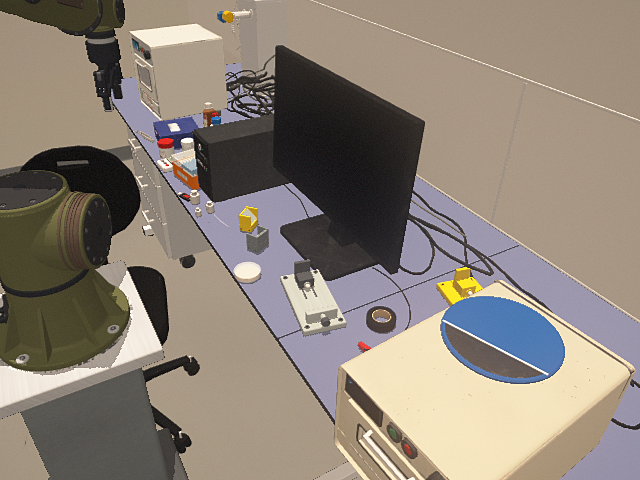

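View pics/top0.png

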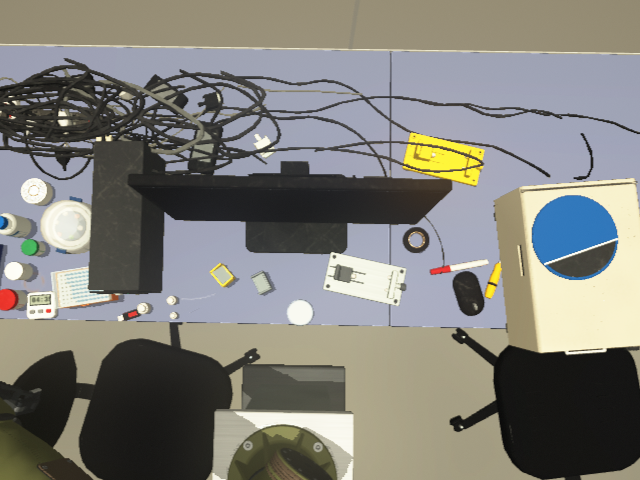

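View pics/wrist0.png

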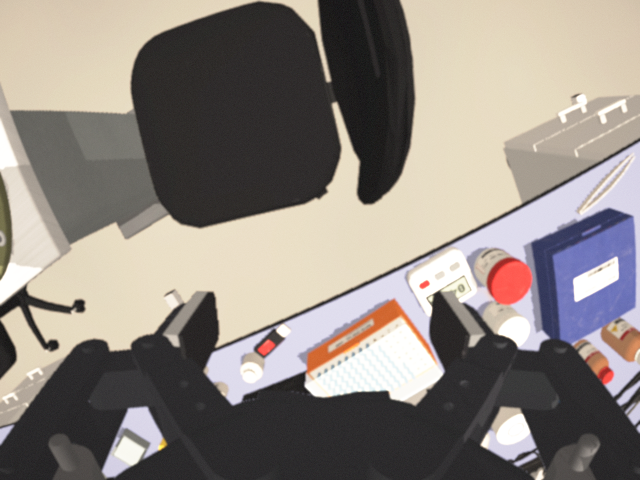

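```bash
cat > h.py <<'E'
import numpy as np,cv2
from scipy.spatial.transform import Rotation as R
def q2R(q): return R.from_quat(np.roll(q,-1)).as_matrix()
def R2q(M): return np.roll(R.from_matrix(M).as_quat(),1)
def K(c): return 240/np.tan(np.radians(float(c["fovy"]))/2)
def ray(c,u,v,tcp=None,q=None):
    f=K(c); x=(u-float(c["cx"])); y=(v-float(c["cy"]))
    if "mount" in c:
        r=np.hypot(x,y); th=r/f
        d=np.array([np.sin(th)*x/max(r,1e-9),np.sin(th)*y/max(r,1e-9),np.cos(th)])
        M=np.array(c["mount"]); T=q2R(q)
        return T@M[:3,3]+tcp, T@M[:3,:3]@d
    d=q2R(c["attitude"])@np.array([x/f,y/f,1]); return np.array(c["eye"]),d/np.linalg.norm(d)
def plane(c,u,v,z,**k):
    e,d=ray(c,u,v,**k); return e+d*(z-e[2])/d[2]
def tri(rays):
    A=np.zeros((3,3));b=np.zeros(3)
    for e,d in rays:
        P=np.eye(3)-np.outer(d,d);A+=P;b+=P@e
    x=np.linalg.solve(A,b); res=[np.linalg.norm((np.eye(3)-np.outer(d,d))@(x-e)) for e,d in rays]
    return x,res
def proj(c,p,tcp=None,q=None):
    f=K(c)
    if "mount" in c:
        M=np.array(c["mount"]);T=q2R(q); pc=M[:3,:3].T@(T.T@(np.asarray(p)-tcp)-M[:3,3])
        th=np.arctan2(np.hypot(pc[0],pc[1]),pc[2]);n=pc[:2]/max(np.hypot(pc[0],pc[1]),1e-9)*th*f
        return n+[float(c["cx"]),float(c["cy"])]
    pc=q2R(c["attitude"]).T@(np.asarray(p)-c["eye"]); return pc[:2]/pc[2]*f+[float(c["cx"]),float(c["cy"])]
E
python3 - <<'E'
from h import *
t=np.load("top0.npz");s=np.load("scene0.npz")
for n,(u,v) in dict(mir=(262,283),yel=(222,275),petri=(300,312),mount=(365,278),mouse=(468,293),weight=(172,300)).items(): print(n,plane(t,u,v,20).round(), proj(s,plane(t,u,v,20)).round())
a=cv2.resize(t["image"][240:340,200:420],None,fx=3.6,fy=3.6,interpolation=cv2.INTER_CUBIC);cv2.imwrite("pics/topz.png",a)
b=cv2.resize(s["image"][190:340,220:360],None,fx=4,fy=4,interpolation=cv2.INTER_CUBIC);cv2.imwrite("pics/scz.png",b)
E
```

```text
mir [444.  55.  20.] [258. 239.]
yel [460. 148.  20.] [249. 219.]
petri [379. -34.  20.] [248. 267.]
mount [ 460. -182.   20.] [313. 295.]
mouse [ 430. -419.   20.] [364. 378.]
weight [401. 262.  20.] [211. 204.]
```

View pics/topz.png

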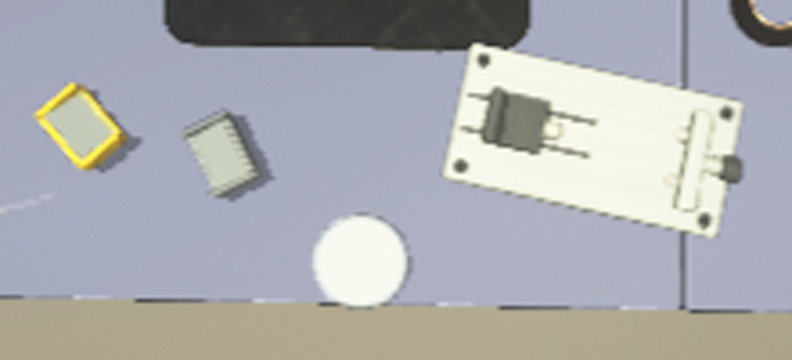

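View pics/scz.png

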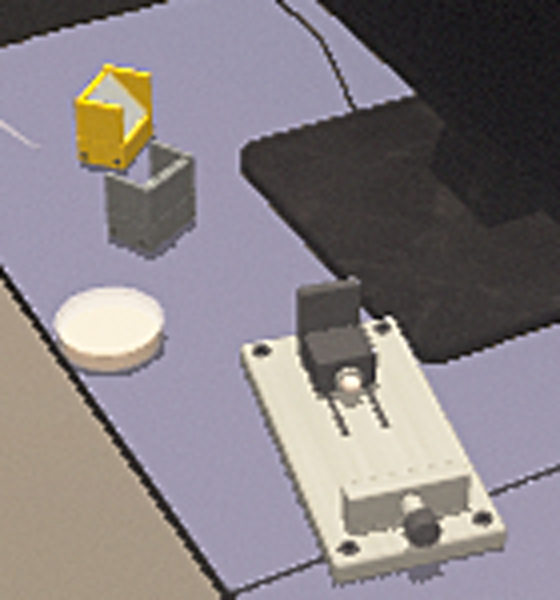

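```bash
python3 - <<'E'
from h import *
for n in ["top0","scene0"]:
    c=np.load(n+".npz");f=K(c);v,u=np.mgrid[:480,:640];d=c["depth"]
    P=np.stack([(u-c["cx"])/f*d,(v-c["cy"])/f*d,d],-1)@q2R(c["attitude"]).T+c["eye"]
    np.save(n+"_P.npy",P)
    m=(d>0)&(P[...,2]>60)&(P[...,0]>250)&(P[...,0]<800)&(abs(P[...,1])<500)
    Q=P[m]
    for y0 in range(-450,450,100):
        k=(Q[:,1]>=y0)&(Q[:,1]<y0+100)
        if k.any(): print(n,y0,np.percentile(Q[k],[0.5,50],axis=0).round().tolist(),Q[k].max(0).round())
# mirror region
t=np.load("top0.npz");P=np.load("top0_P.npy")
print(P[268:298:2,248:276:3,2].round().astype(int))
print(P[250:310:4,320:412:4,2].round().astype(int))
E
```

```text
top0 -450 [[687.0, -416.0, 137.0], [710.0, -384.0, 145.0]] [ 737. -350.  153.]
top0 -350 [[576.0, -348.0, 62.0], [592.0, -270.0, 284.0]] [ 776. -250.  417.]
top0 -250 [[576.0, -250.0, 103.0], [589.0, -199.0, 333.0]] [ 760. -150.  417.]
top0 -150 [[482.0, -149.0, 63.0], [589.0, -100.0, 329.0]] [755. -50. 418.]
top0 -50 [[576.0, -50.0, 81.0], [590.0, -2.0, 309.0]] [798.  50. 417.]
top0 50 [[576.0, 50.0, 76.0], [590.0, 103.0, 303.0]] [800. 150. 417.]
top0 150 [[576.0, 151.0, 68.0], [594.0, 198.0, 251.0]] [800. 250. 418.]
top0 250 [[416.0, 253.0, 62.0], [570.0, 306.0, 178.0]] [800. 350. 188.]
top0 350 [[253.0, 350.0, 61.0], [593.0, 380.0, 179.0]] [800. 450. 479.]
scene0 -450 [[684.0, -416.0, 136.0], [697.0, -384.0, 144.0]] [ 732. -350.  151.]
scene0 -350 [[573.0, -344.0, 103.0], [586.0, -277.0, 269.0]] [ 767. -250.  414.]
scene0 -250 [[572.0, -250.0, 103.0], [583.0, -202.0, 277.0]] [ 759. -150.  414.]
scene0 -150 [[572.0, -150.0, 99.0], [582.0, -103.0, 280.0]] [754. -50. 413.]
scene0 -50 [[572.0, -50.0, 104.0], [582.0, -2.0, 280.0]] [609.  50. 414.]
scene0 50 [[572.0, 50.0, 104.0], [582.
[... 1853 characters left out ...]
2   10   10   10   10   12   18   13   14   16   15
    14   14   17   10   31   24   34   34   -2]
 [   0    2    7   12   14   17   13   12   13   15   13   13   10   18
    11   12   23   26   36   13   14    1   -3]
 [  -1    1    2   -1    4    3    4    7   12   16   12   17   14    9
    15   16    9   33   37   12   13    2    4]
 [  -3    3   -1   -2    4   -3   -4   -1    3   -2    5   12   15   15
    19   16   10   15   14   14   -1    0   -6]
 [  -5    3   -3    3    3   -2    2   -1   -3   -4   -1    4   -1    2
     3    2   11   15   14   14    3    4    5]
 [  -3   -1   -1    0   -1    2    0   -4    2    3    1   -1    1    3
    -5    2    2    7   -3   -1    2   -3    1]]
```

```bash
cat >> h.py <<'E'
def down(xdir):
    "tool pointing down, tool x along given horizontal direction (world 2-vector)"
    x=np.array([xdir[0],xdir[1],0.]);x/=np.linalg.norm(x);y=np.array([0,0,-1.]);z=np.cross(x,y)
    return R2q(np.stack([x,y,z],1))
E
python3 - <<'E'
from h import *
from rig import bot
print(q2R(bot.read_state()["tool_rot"]).round(2))
t=np.load("top0.npz");P=np.load("top0_P.npy")
# mirror mask by depth
m=np.zeros((480,640),np.uint8);m[262:304,240:284]=(P[262:304,240:284,2]>9)
n,l,s,c=cv2.connectedComponentsWithStats(m);k=1+s[1:,4].argmax();
r=cv2.minAreaRect(np.argwhere(l==k)[:,::-1].astype(np.float32));print(r)
h=t["image"][...,:3]
# mount: bright mask
def d(p,q,z): 
    v=plane(t,*q,z)-plane(t,*p,z); return v[:2]/np.linalg.norm(v[:2]),np.linalg.norm(v)
mx=d((326.5,289.5),(398,305),14);print("mount x",mx)
ry=d((263.3,271.1),(272.8,290.8),46);print("mirror -y",ry)
mc=plane(t,365,278.5,14)
for nm,xd in dict(mir=-ry[0],mir2=ry[0]).items():
  for dz in (50,80): 
   q=down(xd);zz=q2R(q)[:,2];
   p=np.array([444,55,200])-zz*dz; print(nm,dz,p.round(),bot.ik(p,q))
yd=np.array([-mx[0][1],mx[0][0]])
for s in(1,-1):
   q=down(yd*s);
   for dx in (-100,8): print(s,bot.ik(np.r_[mc[:2]+mx[0]*dx,60],q))
print(mc)
E
```

```text
[[ 0.45 -0.   -0.89]
 [ 0.89 -0.    0.45]
 [-0.   -1.    0.  ]]
((260.4000549316406, 282.300048828125), (20.57182502746582, 14.758047103881836), 63.43495178222656)
mount x (array([-0.19248287, -0.98130033]), np.float64(168.3452207728524))
mirror -y (array([-0.88887017, -0.45815916]), np.float64(49.48817056446184))
mir 50 [467.  11. 200.] [-5.58429410e-02  1.66514550e-01  1.80882123e+00 -4.44089210e-16
  1.16625688e+00 -5.31766043e-01]
mir 80 [481. -16. 200.] [-1.09680950e-01  1.96920837e-01  1.77252749e+00 -4.44089210e-16
  1.17214433e+00 -5.85604052e-01]
mir2 50 [421.  99. 200.] None
mir2 80 [407. 126. 200.] None
1 [-2.50407123e-01  4.17269176e-01  1.86509739e+00 -4.44089210e-16
  8.59226088e-01 -5.67154125e-02]
1 [-4.68637320e-01  4.34787713e-01  1.83779154e+00 -4.44089210e-16
  8.69013398e-01 -2.74945610e-01]
-1 None
-1 None
[ 458.83584099 -182.63406169   14.        ]
```

```bash
cat >> h.py <<'E'
def shot(bot,name):
    st=bot.read_state();c=bot.read_camera("wrist")
    np.savez(name+".npz",tcp=st["ee_pos"],q=st["tool_rot"],**c);cv2.imwrite("pics/"+name+".png",c["image"]);return c,st
E
python3 - <<'E'
from h import *
from rig import bot
q=down([.889,.458]);zz=q2R(q)[:,2];b=np.array([444,55,0])
print(bot.ik(np.r_[(b-zz*60)[:2],260],q),bot.ik(np.r_[(b-zz*0)[:2]-np.array([60,0]),260],q))
bot.move_to(np.r_[(b-zz*60)[:2],280],q)
shot(bot,"w1")
q2=down([-mx if 0 else .981,-.192]);m=np.array([459,-183,0.]);z2=q2R(q2)[:,2]
bot.move_to(np.r_[(m-z2*60)[:2],280],q2)
shot(bot,"w2");print(bot.read_state()["clock"])
E
```

```text
[-7.41801517e-02  1.15595736e-01  1.72041979e+00 -4.44089210e-16
  1.30557713e+00 -5.49902308e-01] [ 4.77714333e-02 -8.12013837e-02  1.92062241e+00 -4.44089210e-16
  1.30217163e+00 -4.27950723e-01]
3.1667
```

View pics/w1.png

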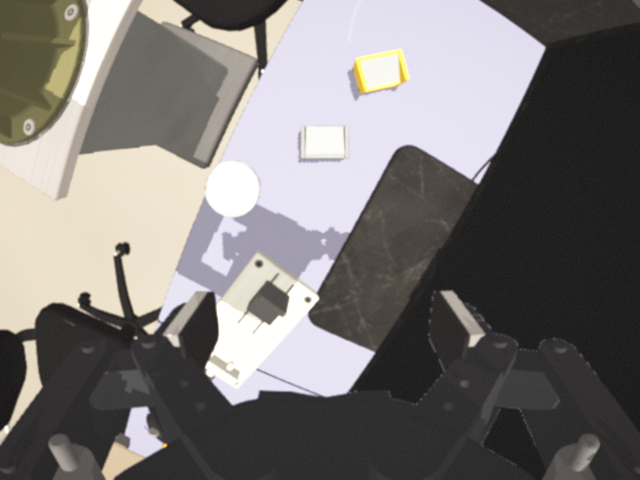

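View pics/w2.png

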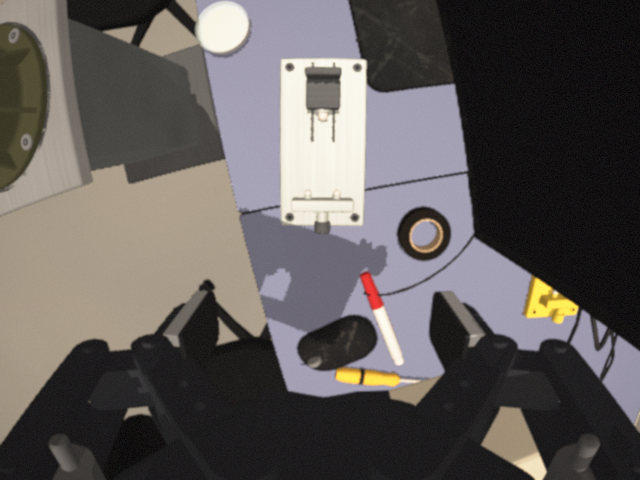

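```bash
python3 - <<'E'
from h import *
from rig import bot
q2=down([.981,-.192]);m=np.array([459,-183,0.]);z2=q2R(q2)[:,2]
bot.move_to(np.r_[(m-z2*105)[:2],190],q2)
shot(bot,"w3")
q=down([.889,.458]);zz=q2R(q)[:,2];b=np.array([444,55,0])
bot.move_to(np.r_[(b-zz*105)[:2],170],q)
shot(bot,"w4")
bot.servo_line(np.r_[(b-zz*55)[:2],170],q,speed=150)
shot(bot,"w5")
print(bot.read_state()["clock"])
E
```

```text
5.2833
```

View pics/w3.png

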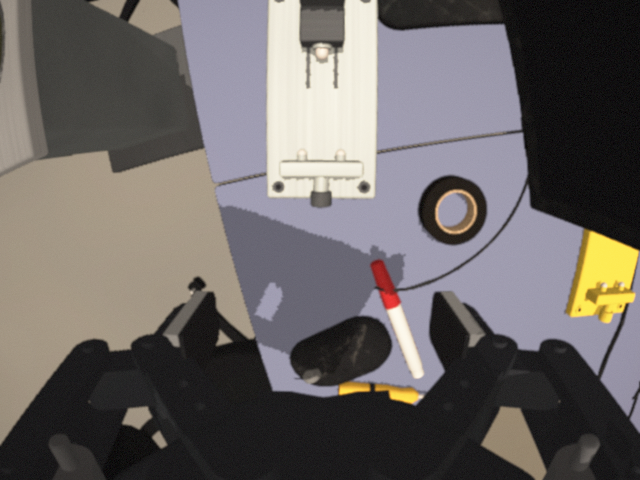

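View pics/w4.png

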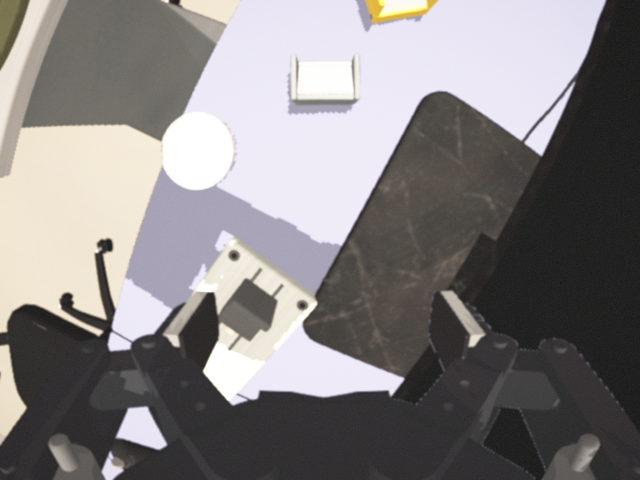

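View pics/w5.png

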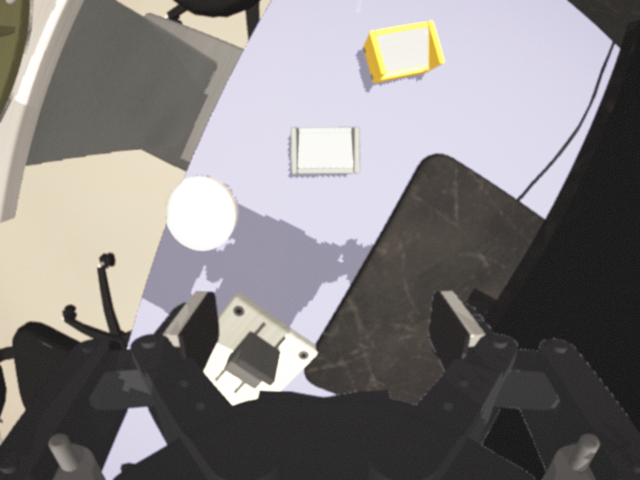

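```bash
python3 - <<'E'
from h import *
def z(n,u0,v0,u1,v1,k,o):
    im=cv2.resize(np.load(n+".npz")["image"][v0:v1,u0:u1],None,fx=k,fy=k,interpolation=cv2.INTER_CUBIC);return im
a=z("w4",280,40,370,115,4.2,0);b=z("w5",280,110,370,185,4.2,0)
cv2.imwrite("pics/m45.png",np.hstack([a,b]))
a=z("w2",270,50,380,240,3.0,0);b=z("w3",255,0,390,210,2.7,0)
h=min(a.shape[0],b.shape[0]);cv2.imwrite("pics/b23.png",np.hstack([a[:h],b[:h]])[:600]);print(a.shape,b.shape)
E
```

```text
(570, 330, 3) (567, 364, 3)
```

View pics/m45.png

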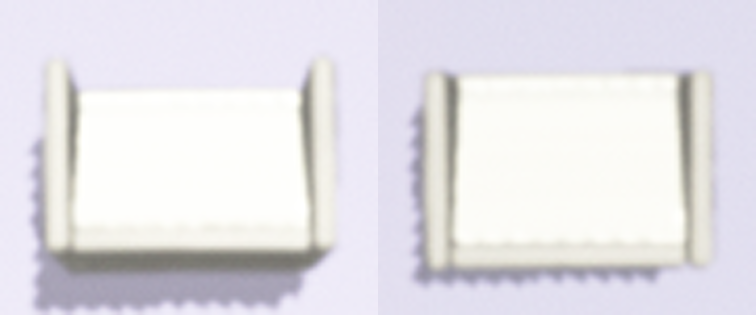

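View pics/b23.png

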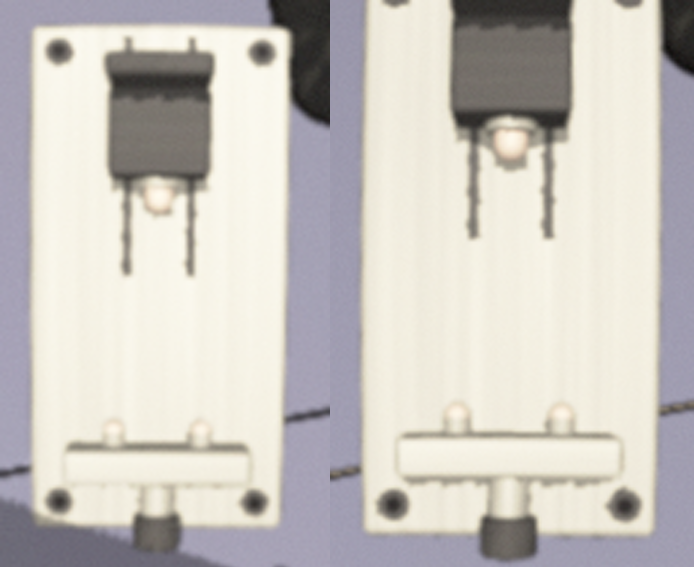

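```bash
python3 - <<'E'
from h import *
W={n:np.load(n+".npz") for n in("w2","w3","w4","w5")};t=np.load("top0.npz")
def rr(n,u,v): w=W[n];return ray(w,u,v,tcp=w["tcp"],q=w["q"])
def pair(n1,p1,s1,o1,n2,p2,s2,o2):
    f=lambda p,s,o:((p[0]+.5)/s-.5+o[0],(p[1]+.5)/s-.5+o[1])
    return tri([rr(n1,*f(p1,s1,o1)),rr(n2,*f(p2,s2,o2))])
C={}
for n,a,b in [("FL",(46,59),(47,72)),("BL",(45,250),(50,267)),("FR",(332,59),(335,71)),("BR",(334,248),(332,266))]:
    x,r=pair("w4",a,4.2,(280,40),"w5",b,4.2,(280,110));C[n]=x;print(n,x.round(1),np.round(r,1))
c=sum(C.values())/4;mx=(C["BL"]+C["BR"]-C["FL"]-C["FR"])/2;my=(C["FR"]+C["BR"]-C["FL"]-C["BL"])/2
print("mirror",c.round(1),np.linalg.norm(mx),np.linalg.norm(my),mx/np.linalg.norm(mx),my/np.linalg.norm(my))
for n,a,b in [("boltL",(59,501),(63,504)),("boltR",(254,501),(295,506)),("cL",(36,522),(34,531)),("cR",(278,525),(323,534)),("pinL",(114,421),(126,403)),("pinR",(201,421),(233,403)),("nose",(158,216),(180,165))]:
    x,r=pair("w2",a,3,(270,50),"w3",b,2.7,(255,0));C[n]=x;print(n,x.round(1),np.round(r,1))
w=W["w2"]
for n,a,z in [("b1",(59,51),14),("b2",(262,51),14),("b3",(59,501),14),("b4",(254,501),14),("c1",(33,27),14),("c2",(290,30),14),("c4",(278,525),14),("c3",(36,522),14),("p1",(114,419),23),("p2",(201,419),23),("nose",(158,215),23),("tabL",(107,52),60),("tabR",(213,52),60)]:
    x=plane(w,(a[0]+.5)/3-.5+270,(a[1]+.5)/3-.5+50,z,tcp=w["tcp"],q=w["q"]);C[n]=x;print(n,x.round(1))
o=(C["b1"]+C["b2"]+C["b3"]+C["b4"])/4;o2=(C["c1"]+C["c2"]+C["c3"]+C["c4"])/4
ex=C["b3"]+C["b4"]-C["b1"]-C["b2"];ex2=C["c3"]+C["c4"]-C["c1"]-C["c2"];u=lambda v:v/np.linalg.norm(v)
ex+=0;print(o,o2,u(ex),u(ex2),np.linalg.norm(ex2)/2, np.linalg.norm(C["c2"]-C["c1"]))
e=u(u(ex)+u(ex2));ey=np.array([-e[1],e[0],0]);O=(o+o2)/2
for k in("p1","p2","nose","tabL","tabR"): d=C[k]-O;print(k,(d@e).round(1),(d@ey).round(1))
np.savez("geo.npz",mc=c,mx=u(mx),my=u(my),O=O,e=e,ey=ey)
E
```

```text
FL [416.1  60.4  44.8] [0. 0.]
BL [430.4  32.5  44.1] [0.2 0.2]
FR [456.3  81.4  43.8] [0.2 0.2]
BR [470.6  53.5  44.8] [0. 0.]
mirror [443.3  57.   44.4] 31.34994417205032 45.37919869497587 [ 0.45633492 -0.88980056  0.00366178] [ 0.88676181  0.4622078  -0.0041764 ]
boltL [ 407.4 -252.9   13.6] [0. 0.]
boltR [ 476.7 -268.1    6.2] [0.3 0.3]
cL [ 396.9 -259.4   12.1] [0.4 0.4]
cR [ 483.6 -277.9    9.3] [0.2 0.2]
pinL [ 433.4 -226.5   27.3] [0.2 0.2]
pinR [ 462.9 -232.3   26.6] [0.2 0.2]
nose [ 461.6 -160.9   22.6] [0. 0.]
b1 [439.3 -96.1  14. ]
b2 [ 508.  -109.4   14. ]
b3 [ 407.5 -252.9   14. ]
b4 [ 476.2 -266.2   14. ]
c1 [432.2 -85.5  14. ]
c2 [ 519.1 -103.4   14. ]
c4 [ 483.2 -276.5   14. ]
c3 [ 397.6 -258.8   14. ]
p1 [ 433.4 -226.4   23. ]
p2 [ 462.8 -232.1   23. ]
nose [ 461.6 -160.5   23. ]
tabL [ 456.  -108.9   60. ]
tabR [ 487.6 -115.    60. ]
[ 457.74926019 -181.13655085   14.        ] [ 458.0261861  -181.07847332   14.        ] [-0.19905955 -0.9799874   0.        ] [-0.19911485 -0.97997616  0.        ] 176.75922469345278 88.7558086110649
p1 49.3 -15.0
p2 49.0 15.0
nose -20.9 -0.4
tabL -70.4 -16.2
tabR -70.7 15.9
```

```bash
python3 - <<'E'
from h import *
from rig import bot
g=np.load("geo.npz");q=down(g["my"][:2]);p=g["mc"]
bot.servo_line(np.r_[p[:2],100],q,speed=150)
f=bot.servo_line(np.r_[p[:2],30],q,speed=80,until_force=6);print("contact",f,bot.read_state()["ee_pos"])
w=bot.move_gripper(40,30);s=bot.read_state();print(w,s["grip_width"],s["ft_force"].round(2),s["clock"],s["ee_pos"])
c,_=shot(bot,"g1");c=bot.read_camera("scene");cv2.imwrite("pics/g1s.png",cv2.resize(c["image"][150:350,180:360],None,fx=3,fy=3))
E
```

```text
contact False [443.61537412  56.97871249  30.40320866]
False 45.649973258668965 [-0.74  0.05  6.46] 7.5 [443.50804216  56.98082438  30.33942976]
```

View pics/g1s.png

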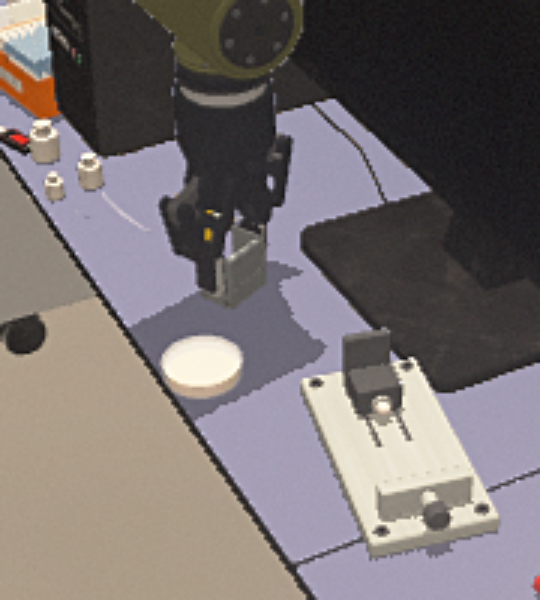

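View pics/g1.png

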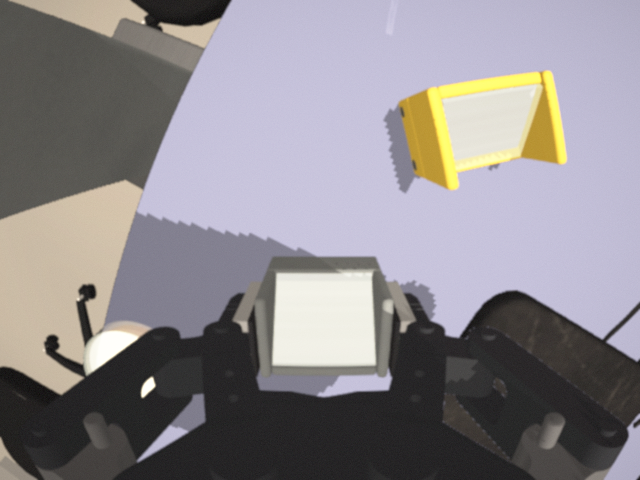

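```bash
python3 - <<'E'
from h import *
from rig import bot
g=np.load("geo.npz");p=bot.read_state()["ee_pos"];q=down(g["ey"][:2]);O,e=g["O"],g["e"]
bot.servo_line(np.r_[p[:2],130],speed=120)
bot.dwell(.2);print("lift",bot.read_state()["ft_force"].round(2),bot.read_state()["grip_width"])
d=(O+8*e)[:2]
bot.servo_line(np.r_[d,130],q,speed=150)
bot.servo_line(np.r_[d,56],q,speed=100)
bot.dwell(.2);s=bot.read_state();print(s["ee_pos"],s["ft_force"].round(2),s["clock"])
f=bot.servo_line(np.r_[d,41],q,speed=12,until_force=4);s=bot.read_state();print(f,s["ee_pos"],s["ft_force"].round(2),s["clock"])
shot(bot,"p1");c=bot.read_camera("scene");cv2.imwrite("pics/p1s.png",cv2.resize(c["image"][220:350,240:380],None,fx=4,fy=4))
E
```

```text
lift [ 0.18  0.27 -0.85] 45.597207079659015
[ 456.51981596 -189.06297022   56.53290284] [-0.12 -0.36 -1.28] 11.6667
True [ 456.27553508 -188.93867142   44.36678443] [-1.98  0.11  5.98] 12.5833
```

View pics/p1s.png

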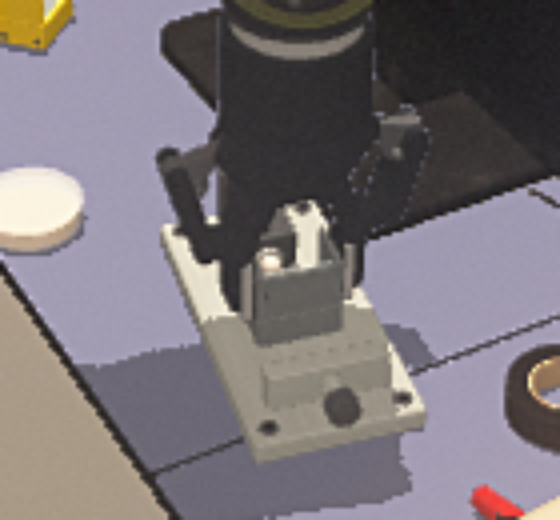

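View pics/p1.png

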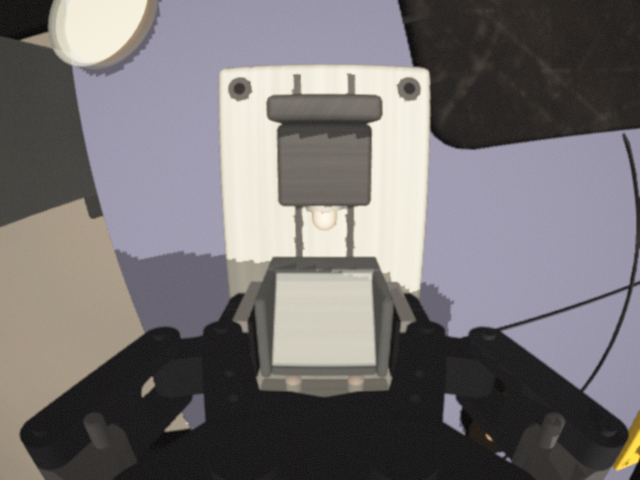

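```bash
python3 - <<'E'
from h import *
from rig import bot
g=np.load("geo.npz");q=down(g["ey"][:2]);O,e=g["O"],g["e"]
bot.move_gripper(75);bot.dwell(.3)
p=bot.read_state()["ee_pos"]
bot.servo_line(np.r_[p[:2],120],q,speed=100)
d=(O-40*e)[:2]
bot.servo_line(np.r_[d,200],q,speed=180);shot(bot,"r1")
print(bot.read_state()["clock"])
E
python3 - <<'E'
import sys;sys.path.insert(0,'.')
E
```

```text
15.0083
```

View pics/r1.png

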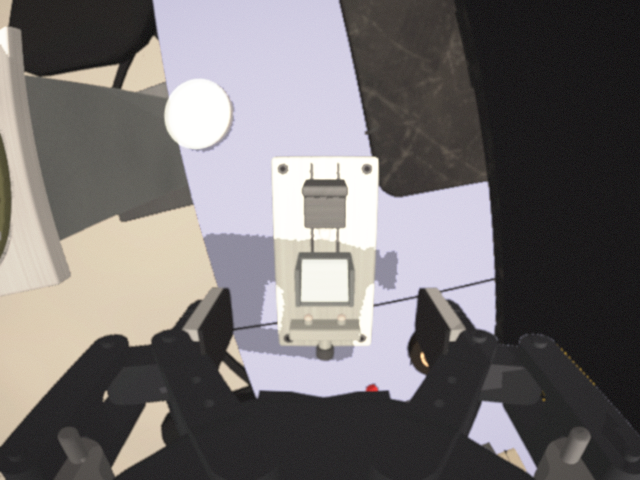

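```bash
cat > push.py <<'E'
from h import *
from rig import bot
g=np.load("geo.npz");q=down(g["ey"][:2]);O,e=g["O"],g["e"];ey=g["ey"]
def go(x,speed,uf=None,z=48): return bot.servo_line(np.r_[(O+x*e)[:2],z],q,speed=speed,until_force=uf)
def st(f0=np.zeros(3)):
    s=bot.read_state();d=s["ee_pos"]-O;F=s["ft_force"]-f0
    return round(float(d@e),2),round(float(-F@e),2),s["clock"]
E
python3 - <<'E'
from push import *
go(-108,180,z=130);bot.move_gripper(0)
go(-108,120,z=48);bot.dwell(.3)
f0=bot.read_state()["ft_force"];np.save("f0.npy",f0);print(f0)
print(go(-75,15,5),st(f0))
for i in range(8):
    x=st()[0]; 
    r=go(-84+i*0.6,6) if 0 else None
bot.dwell(.1);print(st(f0))
x0=st(f0)[0]
for i in range(1,9):
    go(x0+i*0.6,6);print(st(f0))
shot(bot,"push1")
E
```

```text
[-0.26757199  0.38460971 -0.74038242]
True (-82.55, -0.56, 19.0667)
(-82.63, 1.6, 19.1667)
(-82.41, 5.45, 19.4583)
(-81.99, 7.03, 19.7083)
(-81.45, 7.25, 19.9583)
(-80.84, 8.37, 20.2083)
(-80.24, 7.1, 20.4583)
(-79.65, 6.87, 20.7083)
(-79.06, 8.36, 20.9583)
(-78.47, 7.49, 21.2083)
```

View pics/push1.png

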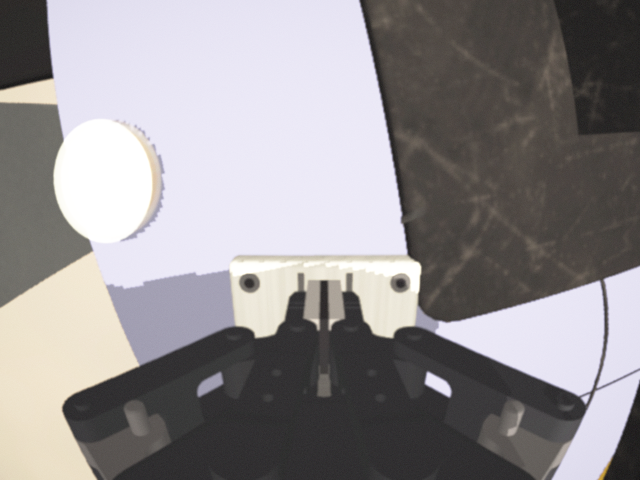

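```bash
python3 - <<'E'
from push import *
f0=np.load("f0.npy")
for x in (-74,-70.5,-66,-62,-58,-54,-50): print(go(x,10,5),st(f0))
E
```

```text
False (-74.57, 6.1, 21.7917)
False (-71.06, 7.11, 22.2917)
False (-66.64, 7.67, 22.8917)
False (-62.64, 7.28, 23.4417)
False (-58.64, 8.09, 23.9917)
False (-54.65, 7.81, 24.5417)
False (-50.66, 6.69, 25.0917)
```

```bash
python3 - <<'E'
from push import *
f0=np.load("f0.npy");x=-50
for i in range(22):
    x+=0.4;r=go(x,6,5);a=[st(f0)]
    for k in range(3): bot.dwell(.02);a.append(st(f0))
    F=np.mean([b[1] for b in a]);print(round(x,2),r,a[-1][0],round(F,2),[b[1] for b in a],a[-1][2])
    if F>10.6: break
E
```

```text
-49.6 False -50.31 8.3 [8.48, 7.99, 7.81, 8.93] 25.3917
-49.2 False -49.95 9.07 [9.0, 9.03, 9.63, 8.6] 25.6917
-48.8 False -49.56 8.81 [7.94, 8.91, 9.13, 9.27] 25.9917
-48.4 False -49.16 8.82 [8.47, 8.99, 8.75, 9.08] 26.2917
-48.0 False -48.76 9.38 [9.73, 8.82, 9.25, 9.71] 26.5917
-47.6 False -48.37 8.96 [10.11, 7.6, 9.65, 8.46] 26.8917
-47.2 False -47.96 8.4 [9.49, 8.36, 7.58, 8.17] 27.1917
-46.8 False -47.55 8.6 [8.84, 8.54, 8.24, 8.77] 27.4917
-46.4 False -47.17 8.81 [9.55, 8.48, 9.39, 7.83] 27.7917
-46.0 False -46.76 8.82 [8.32, 8.75, 8.85, 9.35] 28.0917
-45.6 False -46.36 8.74 [8.8, 8.28, 8.8, 9.07] 28.3917
-45.2 False -45.94 9.09 [8.61, 8.89, 10.04, 8.84] 28.6917
-44.8 False -45.55 8.66 [8.73, 8.57, 8.93, 8.39] 28.9917
-44.4 False -45.16 8.8 [9.37, 8.66, 8.43, 8.76] 29.2917
-44.0 False -44.75 9.34 [9.05, 9.26, 10.0, 9.05] 29.5917
-43.6 False -44.35 9.15 [9.13, 9.12, 9.86, 8.49] 29.8917
-43.2 False -43.98 8.78 [9.41, 8.58, 8.26, 8.87] 30.1917
-42.8 False -43.65 10.07 [10.65, 10.32, 9.71, 9.62] 30.4917
-42.4 False -43.31 10.24 [10.6, 10.8, 10.16, 9.4] 30.7917
-42.0 False -42.97 11.24 [10.58, 11.2, 11.85, 11.31] 31.0917
```

```bash
python3 - <<'E'
from push import *
f0=np.load("f0.npy");x=-42.0
for i in range(5):
    x+=0.3;r=go(x,6,5);a=[st(f0)]
    for k in range(5): bot.dwell(.02);a.append(st(f0))
    F=np.mean([b[1] for b in a]);X=np.mean([b[0] for b in a]);print(round(x,2),r,X.round(2),round(F,2),[b[1] for b in a],a[-1][2])
    if F>13.0 or X>-42.3: break
E
```

```text
-41.7 False -42.73 11.92 [11.0, 11.78, 12.97, 11.7, 12.33, 11.74] 31.425
-41.4 False -42.5 12.5 [11.76, 12.91, 12.94, 11.85, 13.09, 12.43] 31.7583
-41.1 False -42.24 12.94 [13.0, 12.83, 13.4, 12.03, 13.36, 13.02] 32.0917
```

```bash
python3 - <<'E'
from push import *
f0=np.load("f0.npy")
go(-47,20);print(st(f0));go(-75,80);go(-75,150,z=110);go(-110,150,z=160);bot.dwell(.1);shot(bot,"e1");print(st(f0))
c=bot.read_camera("scene");cv2.imwrite("pics/e1s.png",cv2.resize(c["image"][230:350,260:380],None,fx=5,fy=5,interpolation=cv2.INTER_CUBIC))
im=cv2.imread("pics/e1.png")
E
```

```text
(-46.92, 0.45, 32.5333)
(-109.58, -1.2, 34.3083)
```

View pics/e1.png

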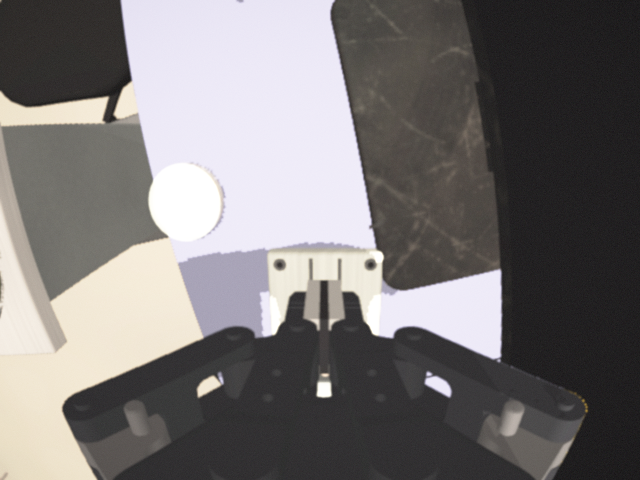

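View pics/e1s.png

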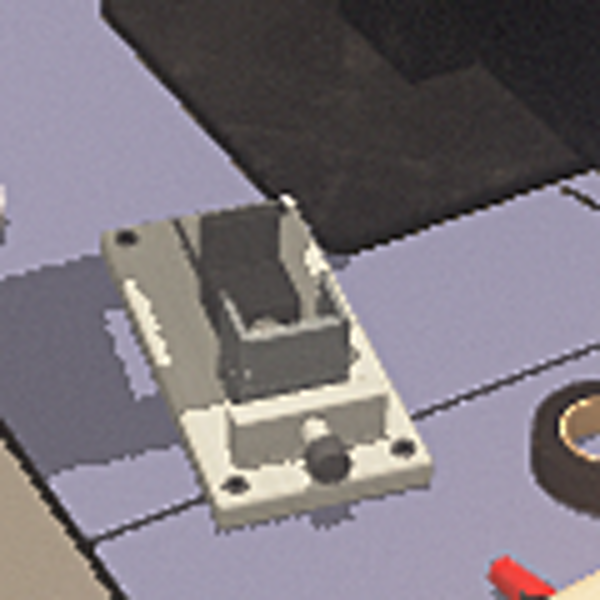

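```bash
python3 - <<'E'
from push import *
go(-40,180,z=200);go(65,180,z=170);bot.dwell(.1);c,s=shot(bot,"e2");print(s["clock"])
cv2.imwrite("pics/e2z.png",cv2.resize(c["image"][70:270,230:420],None,fx=3,fy=3,interpolation=cv2.INTER_CUBIC))
E
```

```text
35.8167
```

View pics/e2z.png

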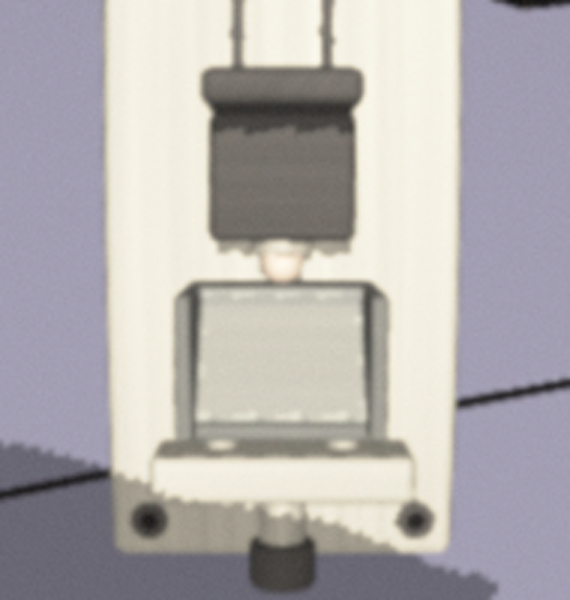

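```bash
python3 - <<'E'
from push import *
def load(n): return np.load(n+".npz")
def X(w,u,v,z):
    p=plane(w,u,v,z,tcp=w["tcp"],q=w["q"])-O;return (p@e).round(2),(p@ey).round(2)
w=load("e2")
Z=lambda u,v:((u+.5)/3-.5+230,(v+.5)/3-.5+70)
for n,(u,v),z in [("tab rear top",(282,68),60),("tab front top",(282,106),60),("block front top",(282,241),36),("nose",(282,282),23),("mirror front L cheek bottom?",(192,283),32),("front R",(375,283),32),("cheek L outer front top",(178,293),60),("cheek R outer",(386,293),60),("back wall top L",(178,441),60),("back R",(386,441),60),("bolt",(149,519),14),("bolt2",(414,519),14)]:
    print(n,X(w,*Z(u,v),z))
w=load("w2");Z=lambda u,v:((u+.5)/3-.5+270,(v+.5)/3-.5+50)
for n,(u,v),z in [("tab rear top",(160,51),60),("tab front",(160,76),60),("block front",(160,178),36),("nose",(158,215),23)]:print(n,X(w,*Z(u,v),z))
im=w["image"];b=load("e2")["image"]
print(im[55:125,323].mean(-1).round().astype(int).tolist());print(b[80:220,324].mean(-1).round().astype(int).tolist())
cv2.imwrite("pics/cmp.png",np.hstack([cv2.resize(load("r1")["image"][170:340,270:380],None,fx=3.4,fy=3.4,interpolation=cv2.INTER_CUBIC),cv2.resize(b[140:230,270:380],None,fx=3.4,fy=3.4*578/306,interpolation=cv2.INTER_CUBIC)[:578]]))
E
```

```text
tab rear top (np.float64(-30.18), np.float64(-0.26))
tab front top (np.float64(-22.12), np.float64(-0.25))
block front top (np.float64(7.19), np.float64(-0.2))
nose (np.float64(17.69), np.float64(-0.19))
mirror front L cheek bottom? (np.float64(17.16), np.float64(-21.32))
front R (np.float64(17.11), np.float64(21.64))
cheek L outer front top (np.float64(17.12), np.float64(-22.05))
cheek R outer (np.float64(17.07), np.float64(21.64))
back wall top L (np.float64(49.04), np.float64(-22.58))
back R (np.float64(49.0), np.float64(22.24))
bolt (np.float64(80.21), np.float64(-35.11))
bolt2 (np.float64(80.15), np.float64(34.62))
tab rear top (np.float64(-70.78), np.float64(-0.14))
tab front (np.float64(-62.83), np.float64(-0.07))
block front (np.float64(-32.65), np.float64(0.17))
nose (np.float64(-20.91), np.float64(-0.42))
[166, 165, 177, 204, 230, 243, 246, 245, 246, 246, 242, 213, 148, 118, 115, 116, 115, 111, 96, 76, 59, 50, 50, 51, 60, 68, 83, 100, 111, 116, 116, 117, 115, 116, 119, 116, 117, 119, 119, 118, 116, 115, 117, 117, 116, 117, 114, 115, 114, 113, 115, 110, 96, 120, 183, 223, 228, 225, 239, 246, 247, 245, 242, 234, 215, 190, 193, 225, 240, 242]
[239, 240, 238, 240, 238, 239, 239, 238, 239, 239, 236, 216, 158, 115, 108, 113, 115, 117, 116, 112, 111, 103, 94, 83, 65, 51, 50, 53, 60, 65, 70, 71, 90, 107, 111, 117, 116, 116, 112, 113, 110, 112, 112, 112, 114, 116, 116, 117, 116, 113, 114, 111, 111, 111, 113, 112, 112, 114, 110, 108, 110, 111, 110, 109, 107, 107, 109, 106, 102, 130, 194, 227, 232, 226, 216, 226, 243, 245, 245, 242, 238, 231, 216, 181, 145, 147, 180, 202, 209, 202, 193, 196, 200, 202, 204, 202, 204, 206, 204, 202, 204, 201, 202, 202, 204, 203, 203, 202, 204, 203, 202, 202, 204, 202, 202, 200, 201, 202, 203, 201, 204, 203, 203, 203, 204, 204, 204, 208, 217, 211, 180, 152, 156, 167, 166, 157, 139, 126, 123, 124]
```

```bash
python3 - <<'E'
from push import *
print(st());print(bot.finish_job());print(bot.read_state()["clock"])
E
```

```text
(64.06, -0.21, 35.8667)
the job is handed in; nothing more can be done
None
the job is handed in; nothing more can be done
```

The job is handed in at 35.9 s of the 58 s allowed. The mirror is clamped against both pins, but my two estimates of the jaw force disagree, and the higher one runs slightly past 8 N.

**What I did:** I picked the grey mirror rather than the yellow look-alike, gripped it by its cheeks, and set it down at the set-down point with its reflecting side toward the jaw. After letting go, I pushed the jaw by its tab in small steps until the push had clearly risen above the sliding level, then backed off without touching anything.

**Mirror position:** In the last wrist view its front edge is at mount x of about 17.1 mm at both sides and its back at about 49.0 mm. It is square to within about 0.1–0.2° in that view, within about 0.3 mm of the centre line, and shows no visible tilt. I moved nothing near the petri dish, the largest weight or the mouse.

**Jaw force:**

| Check | Estimate of the jaw's force |
|---|---|
| Push on the tab: 12.9 N at the end, against 8.85 N while sliding | about 4–5 N |
| Jaw travel after the force started to rise (1.6 mm) | at most about 6.4 N |
| Nose compression seen in the last picture (1.5–2.3 mm, pixel-limited) | 6–8.5 N |

The picture reads higher than the other two. I trusted the force and travel readings, which both fall within 3 to 8 N, and made no further correction. The push never went above about 13.4 N in total, so the jaw's share on the mirror stayed well under 14 N.

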